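# Lift the scalded creamer pail off its hook with the lifting fork

## Task

The creamer pail hanging on the hook is fresh from the scalder, so never touch it with the gripper: pick up the lifting fork, take the pail by its wire bail, lift it gently up and out through the window of the hook's keeper, and without putting it down anywhere else set it upright and centred on the one empty spring-loaded pressure plate so that its weight presses the plate down. Then draw the fork out of the bail and stand it back upright on its rubber mat; leave everything else where it is.

Things in the scene. Friction and masses are not known exactly. Their poses are not given: they have to be found in the camera images.
- pail: Ridged aluminium creamer pail, open, rim 80 mm wide, foot 66 mm, 55 mm tall, 0.2 to 0.4 kg, with a rigid upright bail of 5 mm wire: legs at y = +-42 mm and a top bar along y, straight for 66 mm, its underside 80 mm above the rim. Origin: centre of the underside, z up, at the start 30 mm above the counter, hanging by the bar's middle.
- bail_bar (a point): Centre of the bail's top bar (the wire's axis, 137.5 mm above the pail's underside); y runs along the bar.
- bracket: Fixed chrome stand. Origin: on the counter, right under the hook's seat; the hook's mouth faces -x. Post 18 mm thick, 275 mm tall at x = 98 mm; its arm comes forward 255 mm up and drops at x = 15 mm as an 8 mm rod to the hook, which reaches down to 157 mm. After leaving the keeper, draw the pail 75 mm to -x in all before raising it, as its rim is still under the hook.
- hook_seat (a point): Where the underside of the bail's bar rests on the hook, 165 mm above the counter; x points away from the hook's mouth.
- keeper_front (a point): Point 18 mm to -x of the seat, in the nose plate of the keeper, an aluminium C, 14 mm wide: nose in front of the bar, guard over it, a 12 mm high window between, the wire's only way out (to -x). Its height differs each time and is not reported: guard's underside 26 to 66 mm above the seat. Feel for it: the guard is a spring leaf that gives 1 mm per N, at most 4 mm, when the raised bar meets it.
- fork: Loose chrome lifting fork, stands by itself, 0.18 kg. Origin: underside; x along the prongs. Two 8 mm prongs at y = +-22 mm: flat from x = -48 to 0 mm, hump (20 mm high, x = 18), V cradle (bottom of its trough 8 mm high, x = 36), raised tips (24 mm high, x = 58, end 62). Base plate behind x = -2, 8 mm high. Stem and upright oak handle at x = -8: 22 mm in x, 18 in y, 54 to 120 mm high.
- fork_grip (a point): Grip point in the oak handle, 95 mm above the fork's underside; close the fingers along the fork's y (18 mm).
- fork_cradle (a point): Midway between the two cradles of the fork, at the height of the cradle's bottom, where the wire comes to lie.
- mat: Fixed black rubber mat, 170 x 110 x 3 mm, on which the fork stands. Origin: centre of its underside; x along the long side.
- plate_a: The empty one of three equal spring-loaded pressure plates: black round base 108 mm across, fixed, carrying a chrome disc 90 mm across whose top is 35 mm above the counter. Origin: centre of the underside.
- plate_a_disc (a joint): How far the disc of the empty plate is pressed down (m): 0 free, 0.012 at its stop; it starts to give at about 1.5 N and sinks 5 to 12 mm under the pail.
- plate_b: Second pressure plate, same size, with the shaker on it.
- plate_c: Third pressure plate, same size, with the ashtray on it.
- shaker: Green glass salt shaker with steel cap, 46 mm across, 81 mm tall, standing on plate_b. Origin: centre of the underside. A bystander.
- ashtray: Red bakelite ashtray, 84 mm across, 22 mm tall, standing on plate_c. Origin: centre of the underside. A bystander.
- sugar_jar: Glass sugar jar, 68 mm across, 120 mm tall. Origin: centre of the underside. A bystander.
- cup: White mug, 80 mm across, 70 mm tall. Origin: centre of the underside. A bystander.
- saucer: White plate, 140 mm across, 18 mm tall. Origin: centre of the underside. A bystander.
- canister: Aluminium canister, 90 mm across, 110 mm tall. Origin: centre of the underside. A bystander.
There are look-alikes about, which are no part of the job. Leave any purple or yellow look-alike of the fork alone.

How it is judged (in metres and radians):
On the way, in this order (a step that is already met when the one before it is completed fails the run):
1. the pail hangs on the fork alone, off the hook and clear of it (contact force between fork and pail above 0.8 N and contact force between pail and bracket below 0.1 N and horizontal distance between bail_bar and hook_seat above 0.06 m), for 0.2 s.
2. the pail stands on the empty plate and presses it down (value of joint plate_a_disc above 0.002 m and horizontal distance between pail and plate_a below 0.015 m and contact force between pail and plate_a above 1 N), for 0.2 s.
At the end, for the whole second after the job is handed in: Pail still, upright (0.08 rad) and free of the fork on the empty plate, centred within 15 mm, pressing its disc down over 2 mm; fork let go, still and upright (0.1 rad) on the rubber mat, its origin within 60 mm of the mat's centre lengthwise, 50 mm across (all of step 2 and angle between pail's own z axis and vertical below 0.08 rad and contact force between pail and fork below 0.05 N and linear speed of each of pail, fork below 0.02 m/s and x of fork in the frame of mat between -0.06 and 0.06 m and y of fork in the frame of mat between -0.05 and 0.05 m and height (world z) of fork below 0.01 m and angle between fork's own z axis and vertical below 0.1 rad); the robot touches nothing.
It fails at once if the robot itself touches the hot pail (contact force between any of the fingers, the arm and pail above 0.5 N).
It fails at once if the pail is forced against the hook or keeper (over 20 N) (contact force between pail and bracket above 20 N).
It fails at once if the pail is banged down on the plate (over 20 N) (contact force between pail and plate_a above 20 N).
It fails at once if the pail is set down or dropped anywhere else, or tipped over (angle between pail's own z axis and vertical above 0.7 rad or height (world z) of pail below 0.015 m).
It fails at once if a bystander is disturbed (moved over 20 mm) (distance of any of shaker, ashtray, sugar_jar, cup, saucer, canister from where it was at the start of the episode above 0.02 m).
It also fails if it takes over 72 s, if anything falls off the work surface, if the arm or the gripper's body presses on something with over 40 N, if the wrist force passes 120 N, or if a joint passes its speed limit or range.

## Robot

A 6-joint arm with a two-finger parallel gripper is mounted at the origin on the work surface. World frame = base frame: x ahead of the robot, y to its left, z up, the work surface at z = 0. Lengths are in m, angles in degrees, forces in N, time in s.
With the tool pointing down it reaches from about 0.325 to 0.875 m from the base axis. Payload 4.4 kg.
Tool frame: the origin (TCP) lies on the centre line of the jaws, within the pads' length; the fingertips stand 22 mm ahead of it and the grasp point (between the pads) lies 3 mm ahead of it; z points along the fingers, y is the line along which they close (so a half turn about z gives the same grasp; the last joint's range is limited). The gripper opens to 85 mm and grips with 20 to 120 N. Pads are 22 mm wide; open, the fingers measure 114 mm over their backs; the gripper's body (76 mm by 85 mm) begins 54 mm behind the grasp point. The pads swing forward as they close: fully open they stand 13 mm farther back than shut.
Start: joints at [67.466, 11.837, 88.321, -0, 79.842, -8.623], TCP at [0.138, 0.558, 0.253] pointing down, gripper open.
Joint ranges: [-156.59, 156.59], [-49.26, 127.26], [12.9, 141.05], [-63.56, 243.56], [4.71, 150.69], [-161.64, 161.64]. Speed limits (degrees/s): [159.86, 159.86, 180, 180, 180, 180].

## Interface

Orientations are given as a 3x3 rotation matrix whose columns are the frame's x, y, z axes.
In Python, from bench import robot, viewer gives the robot as it stands.
- The arm moves only by the tool drive_tool, never from a script. Its argument "commands" is a list of rows, each an object with "slide": the shift along the tool's x, y, z in units of 200 mm (1.0 is 200 mm), a list of three; "spin": the turn about the tool's z in units of 60 degrees (1.0 is 60 degrees); "gripper": the finger opening in mm, from 0 to 85.4. In form: [{"slide": [dx, dy, dz], "spin": spin, "gripper": gripper}, ...]. A call has 1 to 12 rows; each row is the pose to reach, as a shift and turn from the pose commanded when the call began, along the tool's axes at that moment; what a row does not reach only later rows make up. A row lasts 1/12 s, in which the tool goes at most 41.7 mm and 7.16 degrees, less where a joint would pass 70% of its speed; a pose out of reach is approached as far as the arm can. A call with a number of a shift or a turn outside -1 to 1 is refused whole. A call with a gripper value outside its range is refused whole. The fingers move at their own pace and stop on an object; "force" is the grip in N (left out, the last holds). Time passes only in rows, so rows that repeat a pose let the fingers close. It gives the time, the measured TCP pose, the force, the opening and the grip force at its end, in the units of the state.
- robot.sense(): the state, without advancing time (a new reading comes with each control period).
- viewer.get_image(name): name is "side" or "top" or "wrist"; returns a dict with "image" (420x560x3 uint8, blue, green, red), "range_z" (420x560 float32, m along the optical axis (not along the pixel's ray), 0 where there is no reading), "K" (3x3 intrinsics, pixels), "pose" (4x4, takes a point from camera to world coordinates). Camera axes: x right, y up, looking along -z (the intrinsics and any distortion apply to the point x, -y, -z); pixel columns grow to the right and rows downward; lengths in m; the calibration is good to about 2 mm. A picture is of the moment at which its call begins.
- robot.close_job(): hands the job in; it is judged then, once.
The state is a dict: "time": time; "joints": joint angles; "joint_vel": joint speeds; "effort": joint torques, N m; "ee_pos": TCP position; "orientation": TCP orientation; "contact_force": force on the tool from outside, world axes, zero at the start; "wrist_torque": the same for the moment, N m; "gripper_width": finger opening in m; "grasp_force": force on a finger pad.
Only numpy, scipy, OpenCV 4.12 (cv2) and the standard library are available. Lean on these libraries where they do the work, as an engineer would, in place of code of your own. Each camera call takes 0.05 s, during which the arm holds its last target. There are 200 camera calls.

## Working session

There is one attempt and no reset: what is moved stays moved. The work goes in short steps, Python scripts to look and compute and a tool call to move; the robot and the scene stay as the last step left them, time stands still between calls to the robot, and variables do not carry over. Pictures are saved under pics/ and viewed, at most 12 in all, crops included, and the job is handed in when it is done.

Besides the shell and the picture viewer there is one more tool, called after ">>>" in YAML: its name, and indented under it one key for each argument. drive_tool: Moves the arm, as the interface text tells. Its arguments: {"type":"object","properties":{"commands":{"type":"array","items":{"type":"object","properties":{"slide":{"type":"array","items":{"type":"number","minimum":-1,"maximum":1}},"spin":{"type":"number","minimum":-1,"maximum":1},"gripper":{"type":"number"}}}},"force":{"type":"number"}},"required":["commands"]}

```bash
mkdir -p pics
cat > h.py <<'E'
import numpy as np, cv2, pickle
from bench import robot, viewer
def grab(n):
    d=viewer.get_image(n); pickle.dump({k:np.array(d[k]) for k in("image","range_z","K","pose")},open(f"{n}.pkl","wb")); return d
def load(n): return pickle.load(open(f"{n}.pkl","rb"))
def cloud(d):
    z=d["range_z"]; K=d["K"]; v,u=np.mgrid[:z.shape[0],:z.shape[1]]
    p=np.stack([(u-K[0,2])/K[0,0]*z,-(v-K[1,2])/K[1,1]*z,-z],-1)
    P=p@d["pose"][:3,:3].T+d["pose"][:3,3]; P[z<=0]=np.nan; return P
E
python3 - <<'E'
from h import *
for n in("top","side"):
    d=grab(n); print(n,d["K"].tolist(),np.round(d["pose"],3).tolist()); cv2.imwrite(f"pics/{n}0.png",cv2.resize(d["image"],(800,600)))
s=robot.sense(); print({k:np.round(v,4).tolist() for k,v in s.items()})
E
```

```text
top [[424.17856054863523, 0.0, 277.26658093533354], [0.0, 424.17856054863523, 206.49410398527462], [0.0, 0.0, 1.0]] [[-0.022, 0.993, -0.118, 0.391], [-0.999, -0.025, -0.024, 0.019], [-0.027, 0.117, 0.993, 1.313], [0.0, 0.0, 0.0, 1.0]]
side [[467.39698849188386, 0.0, 273.9902034014092], [0.0, 467.39698849188386, 215.32037029347907], [0.0, 0.0, 1.0]] [[0.852, 0.376, -0.364, 0.153], [-0.523, 0.588, -0.617, -0.634], [-0.018, 0.716, 0.698, 0.904], [0.0, 0.0, 0.0, 1.0]]
{'time': 0.1, 'joints': [67.466, 11.8798, 88.3992, -0.0022, 79.8424, -8.6228], 'joint_vel': [-0.0361, -0.0388, -0.2297, -0.0068, 0.0367, 0.0432], 'effort': [0.0001, -38.4098, -29.2545, -0.0002, 0.0049, -0.0], 'ee_pos': [0.138, 0.5575, 0.2522], 'orientation': [[-0.9707, 0.2404, -0.0008], [0.2404, 0.9707, -0.002], [0.0003, -0.0021, -1.0]], 'contact_force': [0.0283, -0.3025, -0.0459], 'wrist_torque': [0.0233, -0.0432, -0.0114], 'grasp_force': 0.0, 'gripper_width': 0.0855}
```

View pics/top0.png

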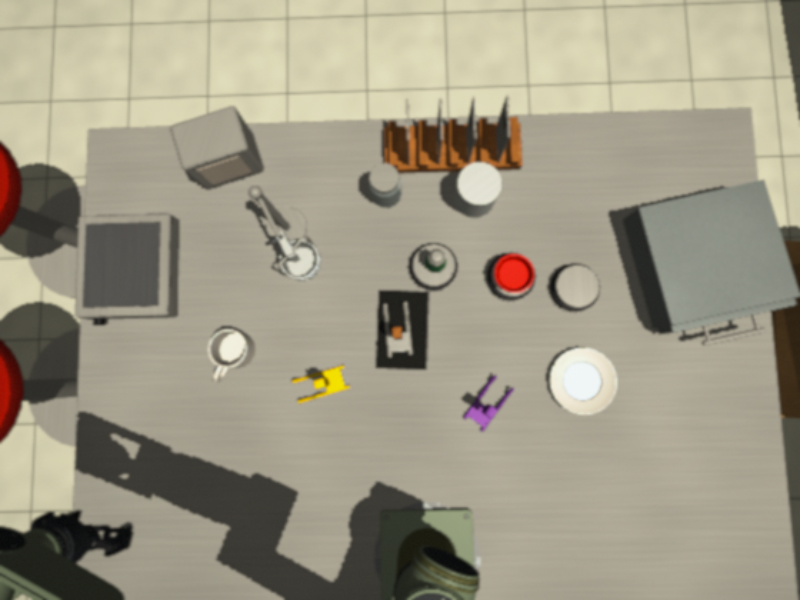

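View pics/side0.png

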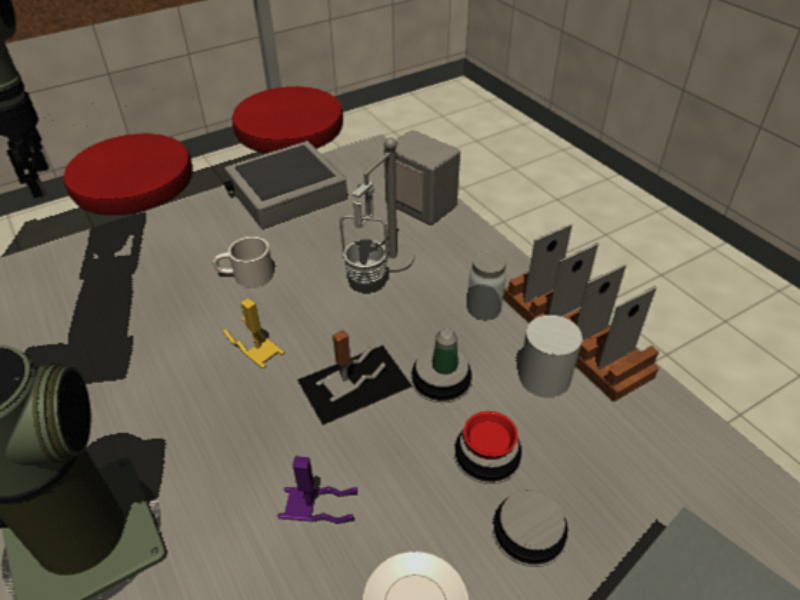

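The three forks in the top view are oak and chrome on the black mat at (397,332), yellow at (325,382) and purple at (487,405). The first fits: it is chrome with an oak handle and stands on the rubber mat. The empty plate is at (576,287), and the pail hangs at (298,260). Next I'll measure these and make an enlarged crop.

Run:
```python
from h import *
T=load("top");S=load("side");PT=cloud(T);PS=cloud(S)
def sel(P,c,r,z0,z1):
    m=(np.hypot(P[...,0]-c[0],P[...,1]-c[1])<r)&(P[...,2]>z0)&(P[...,2]<z1); return P[m]
def px(u,v,P=PT): return np.round(P[int(v*.7),int(u*.7)],3)
for n,(u,v) in dict(fork=(397,332),plate=(576,287),posttop=(255,190),pail=(300,262),ash=(513,273),shaker=(433,260),jar=(384,178),can=(479,185),cup=(232,347),sauc=(582,381)).items(): print(n,px(u,v))
# mat: dark pixels
im=T["image"].astype(int)
m=np.zeros(im.shape[:2],np.uint8); m[200:262,258:304]=1
mm=(im.max(2)<45)&(m>0)
pts=PT[mm]; pts=pts[np.isfinite(pts[:,0])&(pts[:,2]<.02)]
print("mat",cv2.minAreaRect(pts[:,:2].astype(np.float32)*1000))
f=px(397,332)
for nm,P in(("T",PT),("S",PS)):
    for a,b in((.08,.14),(.112,.14),(.006,.04)):
        q=sel(P,f,.09,a,b); print("fork",nm,a,len(q),np.round(q.mean(0),4) if len(q) else'',np.round(np.percentile(q,[2,98],axis=0),3).tolist() if len(q) else '')
    c=px(576,287)
    q=sel(P,c,.058,.028,.045); print("plate",nm,len(q),cv2.minEnclosingCircle((q[:,:2]*1000).astype(np.float32)),np.median(q[:,2]))
    p=px(300,262)
    for a,b in((.225,.3),(.18,.225),(.15,.18),(.07,.1)):
        q=sel(P,p+[.03,.03,0],.16,a,b); print("brk",nm,a,len(q)); 
        if len(q): r=cv2.minAreaRect((q[:,:2]*1000).astype(np.float32)); print(r)
def crop(d,u0,u1,v0,v1,s): return cv2.resize(d["image"][v0:v1,u0:u1],None,fx=s,fy=s,interpolation=cv2.INTER_CUBIC)
a=crop(T,255,311,196,266,8)[:560,:448]; b=crop(S,225,305,90,210,5)  
cv2.imwrite("pics/crop1.png",np.hstack([cv2.resize(a,(400,500)),cv2.resize(b,(400,600))[:500]]))
cv2.imwrite("pics/crop2.png",crop(T,165,235,120,200,7))
```

```text
fork [0.46  0.05  0.122]
plate [ 0.552 -0.328  0.04 ]
posttop [0.705 0.29  0.282]
pail [0.62  0.255 0.035]
ash [ 0.582 -0.197  0.044]
shaker [ 0.601 -0.027  0.117]
jar [0.772 0.069 0.125]
can [ 0.756 -0.125  0.109]
cup [0.444 0.41  0.007]
sauc [ 0.354 -0.337  0.008]
mat ((471.7407531738281, 41.4465446472168), (100.60167694091797, 160.33294677734375), 86.49573516845703)
fork T 0.08 56 [0.4573 0.0482 0.1206] [[0.447, 0.039, 0.084], [0.468, 0.056, 0.129]]
fork T 0.112 50 [0.458  0.0485 0.1241] [[0.448, 0.039, 0.12], [0.468, 0.056, 0.129]]
fork T 0.006 719 [0.4628 0.0447 0.0105] [[0.39, -0.012, 0.006], [0.541, 0.103, 0.026]]
plate T 691 ((552.1943969726562, -333.1434326171875), 45.16421890258789) 0.03591409358661357
brk T 0.225 283
((655.1195068359375, 267.77276611328125), (128.36033630371094, 22.623085021972656), 25.27728843688965)
brk T 0.18 69
((649.6599731445312, 269.4327392578125), (121.26615905761719, 28.389623641967773), 26.22587013244629)
brk T 0.15 90
((649.7788696289062, 251.60153198242188), (124.8525390625, 65.8441390991211), 8.06381893157959)
brk T 0.07 164
((643.47021484375,
[... 197 characters left out ...]
0.1203] [[0.446, 0.039, 0.113], [0.467, 0.059, 0.124]]
fork S 0.006 490 [0.46   0.0457 0.013 ] [[0.414, 0.018, 0.006], [0.523, 0.077, 0.031]]
plate S 1471 ((550.4397583007812, -331.4315185546875), 45.82353973388672) 0.03462892951777419
brk S 0.225 312
((653.9853515625, 266.9609680175781), (128.75054931640625, 20.815885543823242), 25.260963439941406)
brk S 0.18 243
((650.55517578125, 270.2071533203125), (128.92503356933594, 28.479259490966797), 26.792675018310547)
brk S 0.15 202
((650.7595825195312, 253.6754913330078), (131.3697052001953, 70.02946472167969), 10.751583099365234)
brk S 0.07 370
((642.2420654296875, 250.36627197265625), (135.75425720214844, 81.47606658935547), 4.730364799499512)
```

View pics/crop1.png

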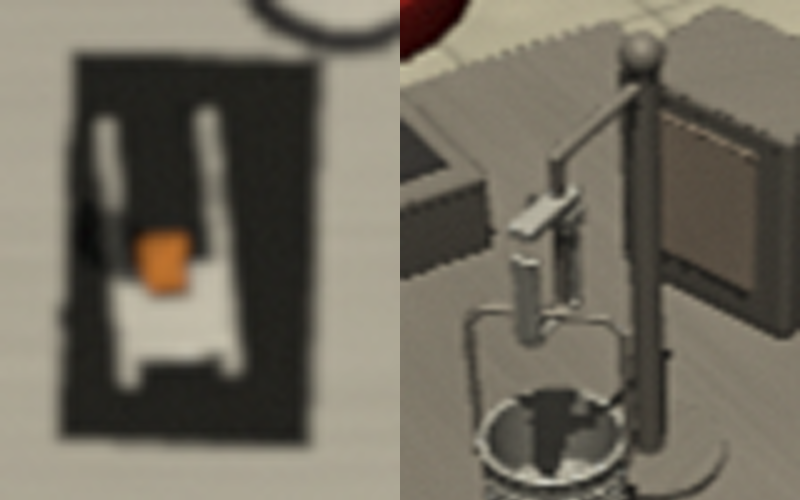

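View pics/crop2.png

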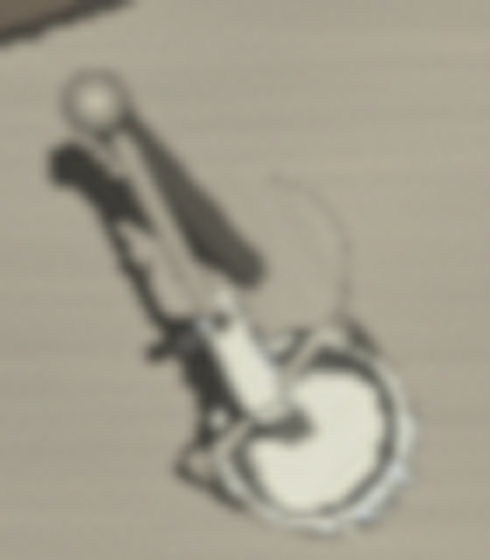

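The crop confirms the fork: chrome prongs at (105,120) and (207,110), an oak handle at (163,262), standing on the black mat. The keeper shows its guard plate at (540,215), the window just below it at y≈245, and the nose at y=260–340. Next come precise fits of the bracket, bail, fork yaw and mat.

Run:
```python
from h import *
T=load("top");S=load("side");PT=cloud(T);PS=cloud(S)
th=np.radians(25.2);X=np.array([np.cos(th),np.sin(th)]);Y=np.array([-X[1],X[0]])
for nm,P in(("T",PT),("S",PS)):
    d=np.hypot(P[...,0]-.70,P[...,1]-.288)
    for a,b in((.262,.31),(.1,.25)):
        q=P[(d<.03)&(P[...,2]>a)&(P[...,2]<b)]
        if len(q)>3:print("post",nm,a,len(q),cv2.minEnclosingCircle((q[:,:2]*1000).astype(np.float32)),q[:,2].max())
    # bar: local coords about (0.612,.247)
    o=np.array([.612,.247]); L=(P[...,:2]-o)@np.stack([X,Y],1); z=P[...,2]
    m=(np.abs(L[...,0])<.02)&(np.abs(L[...,1])<.06)&(np.abs(L[...,1])>.012)&(z>.155)&(z<.18)
    A=np.c_[L[m],z[m]]; print("bar",nm,len(A),np.round(np.percentile(A,[3,50,97],axis=0),4).tolist()); 
    if len(A)>5:
        k=np.polyfit(A[:,1],A[:,0],1); print(" slope deg",np.degrees(np.arctan(k[0])),"x at 0",k[1])
    m=(np.abs(L[...,1])>.034)&(np.abs(L[...,1])<.052)&(np.abs(L[...,0])<.015)&(z>.1)&(z<.15)
    for sg in(1,-1):
        q=L[m&(sg*L[...,1]>0)]; print(" leg",sg,len(q),np.round(np.median(q,axis=0),4) if len(q) else'')
    m=(np.abs(L[...,1])<.012)&(L[...,0]>-.035)&(L[...,0]<.01)&(z>.15)&(z<.25)
    A=np.c_[L[m],z[m]]; print("keeper",nm,len(A)); print(np.histogram(A[:,2],np.arange(.15,.252,.006))[0])
    g=A[A[:,2]>.215]; 
    if len(g): print(" guard",np.round(np.percentile(g,[5,50,95],axis=0),4).tolist())
    n=A[A[:,2]<.205]
    if len(n): print(" nose",np.round(np.percentile(n,[2,50,98],axis=0),4).tolist())
    # rim
    m=(np.hypot(L[...,0],L[...,1])<.055)&(z>.078)&(z<.092)
    q=P[m][:,:2]*1000; print("rim",len(q),cv2.minEnclosingCircle(q.astype(np.float32)))
    # fork chrome
    d=load("top" if nm=="T" else "side"); im=d["image"].max(2)
    f=(np.hypot(P[...,0]-.465,P[...,1]-.047)<.075)&(im>120)&(z<.035)&(z>-.01)&(np.abs(P[...,1]-.047)<.04)
    q=P[f]; 
    r=cv2.minAreaRect((q[:,:2]*1000).astype(np.float32)); print("fork",len(q),r)
    for lo,hi in((.05,.09),(.0,.044)):
        s=q[(q[:,1]>lo)&(q[:,1]<hi)&(q[:,0]>.475)]
        if len(s)>5: print("  prong",len(s),s[:,1].mean(),np.degrees(np.arctan(np.polyfit(s[:,0],s[:,1],1)[0])),s[:,0].max())
```

```text
post T 0.262 79 ((693.8572387695312, 284.53955078125), 22.0166072845459) 0.28501191858418395
post T 0.1 94 ((703.0613403320312, 289.2799987792969), 8.939599990844727) 0.24707160245515247
bar T 39 [[-0.0133, -0.036, 0.1603], [-0.002, 0.0138, 0.1699], [0.0194, 0.0363, 0.1747]]
 slope deg -23.934648487787396 x at 0 0.003697570680202331
 leg 1 8 [-0.0137  0.0365]
 leg -1 0 
keeper T 102
[ 0  0  8  6  3  3  2  4  3  3  4  6  2 28 30  0]
 guard [[-0.0163, -0.01, 0.2164], [-0.0056, -0.0036, 0.2338], [0.0086, 0.0029, 0.2383]]
 nose [[-0.0169, -0.0104, 0.1632], [-0.0155, -0.0065, 0.1746], [0.0088, 0.0069, 0.1997]]
rim 117 ((616.0745239257812, 246.1096649169922), 43.028648376464844)
fork 244 ((471.0453796386719, 49.773780822753906), (109.54769134521484, 51.15119171142578), 4.916309356689453)
  prong 20 0.07419496691603111 3.3717450568623804 0.5237698908071887
  prong 27 0.029870300769080385 5.202389150481584 0.5256233743092997
post S 0.262 70 ((701.964111328125, 289.077880859375), 12.011408805847168) 0.28245464921517704
post S 0.1 304 ((701.76806640625, 290.1834716796875), 11.283352851867676) 0.2492307547939573
bar S 44 [[-0.0157, -0.037, 0.1571], [0.0085, -0.0125, 0.1666], [0.019, 0.0388, 0.1703]]
 slope deg -22.89073165027656 x at 0 0.0027973280033795913
 leg 1 22 [-0.0134  0.0387]
 leg -1 0 
keeper S 177
[ 0  6 19 21  9 13 12  9  7 12 11  0  9 41  8  0]
 guard [[-0.017, -0.0091, 0.227], [-0.0057, -0.0041, 0.2316], [0.0087, 0.0045, 0.2344]]
 nose [[-0.019, -0.0108, 0.16], [-0.0155, -0.0045, 0.177], [0.0069, 0.0045, 0.2005]]
rim 183 ((614.0829467773438, 247.8707733154297), 43.99402618408203)
fork 271 ((470.7282409667969, 49.21343994140625), (108.21261596679688, 51.327781677246094), 5.401007175445557)
  prong 19 0.07457910455852271 4.512099900486649 0.5226064614557611
  prong 27 0.029437079462675618 3.6710510310827447 0.5263583676081541
```

Run:
```python
from h import *
T=load("top");S=load("side");PT=cloud(T);PS=cloud(S)
ims=[]
for nm,P in(("T",PT),("S",PS)):
    z=P[...,2]; c=np.array([.614,.247]); r=np.hypot(P[...,0]-c[0],P[...,1]-c[1])
    def ln(m,t):
        q=P[m]; 
        if len(q)<4: print(nm,t,len(q));return
        (vx,vy,x,y)=cv2.fitLine((q[:,:2]*1000).astype(np.float32),cv2.DIST_HUBER,0,.01,.01).ravel()
        print(nm,t,len(q),"dir",round(np.degrees(np.arctan2(vy,vx)),1),"pt",round(x,1),round(y,1),"rect",[np.round(v,1) for v in cv2.minAreaRect((q[:,:2]*1000).astype(np.float32))],"z",np.round(np.percentile(q[:,2],[5,50,95]),4))
    ln((r<.045)&(r>.012)&(z>.162)&(z<.178),"bar")
    for lo in(.225,.228): ln((r<.024)&(z>lo)&(z<.241),"guard")
    ln((np.hypot(P[...,0]-.665,P[...,1]-.272)<.03)&(z>.245)&(z<.27),"arm")
    m=(r<.06)&(z>.1)&(z<.245); q=P[m]
    g=np.full((330,390,3),255,np.uint8)
    for p in q:
        col=(255,0,0) if p[2]<.155 else (0,0,255) if p[2]<.18 else (0,160,0) if p[2]<.21 else (0,0,0)
        cv2.circle(g,(int(195-(p[1]-c[1])*3000),int(165-(p[0]-c[0])*2500)),2,col,-1)
    ims.append(g)
cv2.imwrite("pics/plan.png",np.hstack(ims))
```

```text
T bar 54 dir -40.0 pt 615.0 249.0 rect [array([613.8, 245. ]), array([34.4, 79. ]), np.float64(66.7)] z [0.1643 0.17   0.1751]
T guard 83 dir 24.5 pt 614.8 244.6 rect [array([616.3, 246. ]), array([41.1, 17.6]), np.float64(35.2)] z [0.2301 0.234  0.2384]
T guard 79 dir 24.2 pt 615.2 244.6 rect [array([617.3, 245.8]), array([41.4, 14. ]), np.float64(26.8)] z [0.2309 0.2344 0.2385]
T arm 70 dir 27.6 pt 665.6 270.5 rect [array([665.9, 270.9]), array([58.2,  7.9]), np.float64(28.2)] z [0.2562 0.2595 0.2628]
S bar 86 dir -38.8 pt 613.6 249.4 rect [array([612.3, 247.6]), array([41.7, 68.3]), np.float64(78.0)] z [0.1638 0.1684 0.1768]
S guard 88 dir 26.2 pt 617.1 245.3 rect [array([616. , 246.3]), array([42.4, 15.7]), np.float64(25.6)] z [0.2269 0.232  0.2389]
S guard 77 dir 26.7 pt 617.7 246.0 rect [array([616. , 246.3]), array([42.4, 15.7]), np.float64(25.6)] z [0.2294 0.2323 0.2394]
S arm 54 dir 26.8 pt 664.3 269.5 rect [array([665.2, 271.9]), array([58.9,  9.7]), np.float64(25.9)] z [0.2532 0.2565 0.259 ]
```

View pics/plan.png

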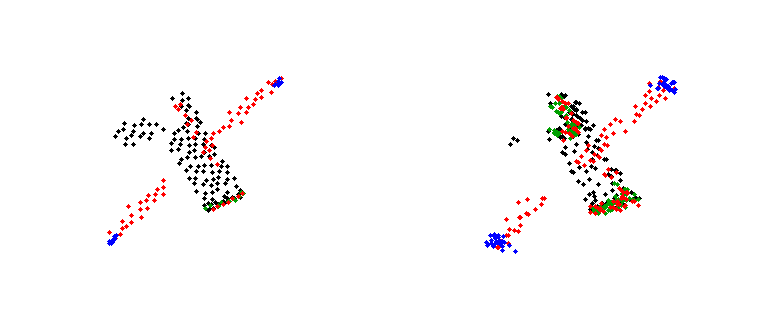

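>>> drive_tool:
  commands:
    - {"slide": [0, 0, 0], "spin": -0.1, "gripper": 50}
    - {"slide": [-0.4, -0.5, 0], "spin": -0.2, "gripper": 50}
    - {"slide": [-0.8, -1, 0], "spin": -0.3, "gripper": 50}
    - {"slide": [-1, -1, 0], "spin": -0.31, "gripper": 50}
    - {"slide": [-1, -1, 0], "spin": -0.31, "gripper": 50}
    - {"slide": [-1, -1, 0], "spin": -0.31, "gripper": 50}
    - {"slide": [-1, -1, 0], "spin": -0.31, "gripper": 50}
    - {"slide": [-1, -1, 0], "spin": -0.31, "gripper": 50}
    - {"slide": [-1, -1, 0], "spin": -0.31, "gripper": 50}

```text
time: 0.85
ee_pos: [0.2868, 0.3116, 0.2529]
orientation: [[-0.997, -0.075, 0.001], [-0.075, 0.997, -0.003], [-0.001, -0.003, -1.0]]
contact_force: [0.1, 0.3, -0.3]
gripper_width: 0.0503
grasp_force: 0.0
```

The plan view shows the bail's legs (blue) at (112,240) and (277,82). The pail is therefore turned to a yaw of about 41°, against about 26.5° for the bracket. The bar's centre is at about (0.615, 0.247), the fork's handle at (0.4565, 0.048) with yaw 4.8°, the plate at (0.551, -0.332) and the mat at (0.472, 0.041).

>>> drive_tool:
  commands:
    - {"slide": [-0.15, -0.2, 0], "spin": -0.01, "gripper": 50}
    - {"slide": [-0.3, -0.4, 0], "spin": -0.01, "gripper": 50}
    - {"slide": [-0.45, -0.6, 0], "spin": -0.01, "gripper": 50}
    - {"slide": [-0.6, -0.8, 0], "spin": -0.01, "gripper": 50}
    - {"slide": [-0.75, -1, 0], "spin": -0.01, "gripper": 50}
    - {"slide": [-0.75, -1, 0], "spin": -0.01, "gripper": 50}
    - {"slide": [-0.75, -1, 0], "spin": -0.01, "gripper": 50}
    - {"slide": [-0.75, -1, 0], "spin": -0.01, "gripper": 50}

```text
time: 1.52
ee_pos: [0.4509, 0.1277, 0.2528]
orientation: [[-0.996, -0.088, -0.001], [-0.088, 0.996, 0.0], [0.001, 0.001, -1.0]]
contact_force: [-0.3, 0.7, 0.3]
gripper_width: 0.0498
grasp_force: 0.0
```

>>> drive_tool:
  commands:
    - {"slide": [0.007, -0.2, 0], "spin": 0, "gripper": 50}
    - {"slide": [0.007, -0.398, 0], "spin": 0, "gripper": 50}
    - {"slide": [0.007, -0.398, 0], "spin": 0, "gripper": 50}
    - {"slide": [0.007, -0.398, 0.1], "spin": 0, "gripper": 50}
    - {"slide": [0.007, -0.398, 0.25], "spin": 0, "gripper": 50}
    - {"slide": [0.007, -0.398, 0.4], "spin": 0, "gripper": 50}
    - {"slide": [0.007, -0.398, 0.5], "spin": 0, "gripper": 50}
    - {"slide": [0.007, -0.398, 0.6], "spin": 0, "gripper": 50}
    - {"slide": [0.007, -0.398, 0.68], "spin": 0, "gripper": 50}
    - {"slide": [0.007, -0.398, 0.76], "spin": 0, "gripper": 50}
    - {"slide": [0.007, -0.398, 0.76], "spin": 0, "gripper": 50}
    - {"slide": [0.007, -0.398, 0.76], "spin": 0, "gripper": 50}

```text
time: 2.52
ee_pos: [0.4545, 0.0511, 0.1005]
orientation: [[-0.996, -0.094, -0.003], [-0.094, 0.996, 0.001], [0.003, 0.001, -1.0]]
contact_force: [-0.3, 0.1, 0.4]
gripper_width: 0.05
grasp_force: 0.0
```

>>> drive_tool:
  commands:
    - {"slide": [0, 0, 0], "spin": 0, "gripper": 30}
    - {"slide": [0, 0, 0], "spin": 0, "gripper": 22}
    - {"slide": [0, 0, 0], "spin": 0, "gripper": 10}
    - {"slide": [0, 0, 0], "spin": 0, "gripper": 10}
    - {"slide": [0, 0, 0], "spin": 0, "gripper": 10}
    - {"slide": [0, 0, 0], "spin": 0, "gripper": 10}
    - {"slide": [0, 0, 0], "spin": 0, "gripper": 10}
  force: 100

```text
time: 3.1
ee_pos: [0.4572, 0.0497, 0.1027]
orientation: [[-0.996, -0.092, 0.002], [-0.092, 0.996, 0.001], [-0.002, 0.001, -1.0]]
contact_force: [-0.1, 1.3, 5.9]
gripper_width: 0.017
grasp_force: 97.4
```

>>> drive_tool:
  commands:
    - {"slide": [0, 0, -0.08], "spin": 0, "gripper": 10}
    - {"slide": [0, 0, -0.2], "spin": 0, "gripper": 10}
    - {"slide": [0, 0, -0.35], "spin": 0, "gripper": 10}
    - {"slide": [0, 0, -0.5], "spin": -0.05, "gripper": 10}
    - {"slide": [-0.05, 0.07, -0.565], "spin": -0.12, "gripper": 10}
    - {"slide": [-0.11, 0.16, -0.565], "spin": -0.22, "gripper": 10}
    - {"slide": [-0.17, 0.25, -0.565], "spin": -0.32, "gripper": 10}
    - {"slide": [-0.24, 0.34, -0.565], "spin": -0.42, "gripper": 10}
    - {"slide": [-0.31, 0.44, -0.565], "spin": -0.52, "gripper": 10}
    - {"slide": [-0.379, 0.543, -0.565], "spin": -0.603, "gripper": 10}
    - {"slide": [-0.379, 0.543, -0.565], "spin": -0.603, "gripper": 10}
    - {"slide": [-0.379, 0.543, -0.565], "spin": -0.603, "gripper": 10}

```text
time: 4.1
ee_pos: [0.5214, 0.1651, 0.2136]
orientation: [[-0.749, -0.663, -0.001], [-0.663, 0.749, -0.001], [0.001, 0.0, -1.0]]
contact_force: [-0.7, -0.3, -2.2]
gripper_width: 0.0168
grasp_force: 97.8
```

Run:
```python
from h import *
ps=[]
for i in range(4):
    d=grab("side"); s=robot.sense(); ps.append(s["ee_pos"])
print(np.round(ps,4).tolist(),np.round(s["contact_force"],2),np.round(s["orientation"],3).tolist())
t=grab("top")
a=cv2.resize(d["image"][90:240,205:345],(560,600),interpolation=cv2.INTER_CUBIC)
cv2.imwrite("pics/pre.png",a)
for nm,D in(("S",d),("T",t)):
    P=cloud(D);z=P[...,2]; im=D["image"].astype(int)
    yaw=np.radians(41.5); X=np.array([np.cos(yaw),np.sin(yaw)]);Y=np.array([-X[1],X[0]])
    L=(P[...,:2]-np.mean(ps,0)[:2])@np.stack([X,Y],1)
    m=(L[...,0]>-.045)&(L[...,0]<.08)&(abs(L[...,1])<.035)&(z>.105)&(z<.15)
    A=np.c_[L[m],z[m]]; print(nm,len(A),np.round(np.percentile(A,[2,50,98],axis=0),4).tolist())
    for sg in(1,-1):
        q=A[(A[:,1]*sg>.012)&(A[:,0]>.015)]
        if len(q)>3: k=np.polyfit(q[:,0],q[:,1],1); print(" prong",sg,len(q),np.round(q.mean(0),4),"slope",np.degrees(np.arctan(k[0])),"xmax",q[:,0].max(),"z",q[:,2].min(),q[:,2].max())
```

```text
[[0.521, 0.1644, 0.2135], [0.5208, 0.164, 0.2136], [0.5208, 0.1638, 0.2137], [0.5209, 0.1637, 0.2139]] [ 0.11  0.55 -2.61] [[-0.75, -0.661, -0.001], [-0.661, 0.75, -0.001], [0.001, 0.0, -1.0]]
S 395 [[-0.0406, -0.0247, 0.1171], [-0.0069, -0.0035, 0.122], [0.0615, 0.0251, 0.1431]]
 prong 1 17 [0.0216 0.0218 0.1292] slope -0.8253848894065697 xmax 0.027474722476980257 z 0.12316703242874971 0.13389148549244856
 prong -1 59 [ 0.0423 -0.0223  0.1278] slope -0.22431294408626576 xmax 0.0667731736458903 z 0.11715835049274548 0.13741404141147073
T 48 [[-0.0413, -0.0264, 0.1165], [-0.0236, -0.0193, 0.1225], [-0.0035, 0.025, 0.1276]]
```

View pics/pre.png

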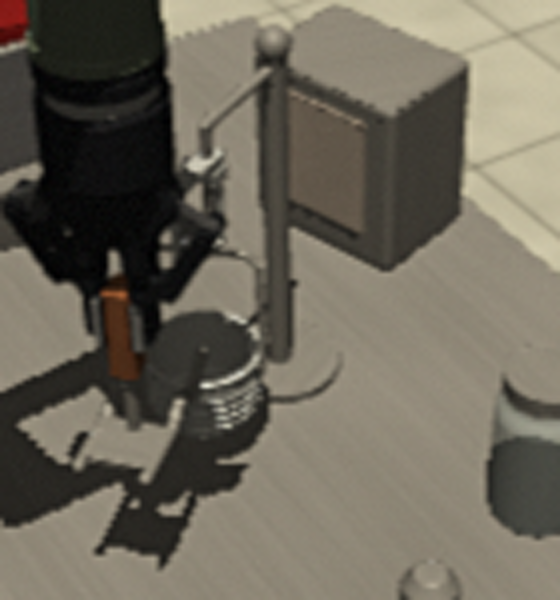

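The picture shows the fork level at (130,440), its prongs pointing at the pail (210,370), below the bar and above the rim. Next the prongs slide under the bar.

>>> drive_tool:
  commands:
    - {"slide": [-0.04, 0, 0], "spin": 0, "gripper": 10}
    - {"slide": [-0.08, 0, 0], "spin": 0, "gripper": 10}
    - {"slide": [-0.12, 0, 0], "spin": 0, "gripper": 10}
    - {"slide": [-0.17, 0, 0], "spin": 0, "gripper": 10}
    - {"slide": [-0.22, 0, 0], "spin": 0, "gripper": 10}
    - {"slide": [-0.27, 0, 0], "spin": 0, "gripper": 10}
    - {"slide": [-0.31, 0, 0], "spin": 0, "gripper": 10}
    - {"slide": [-0.35, 0, 0], "spin": 0, "gripper": 10}
    - {"slide": [-0.385, 0, 0], "spin": 0, "gripper": 10}
    - {"slide": [-0.41, 0, 0], "spin": 0, "gripper": 10}
    - {"slide": [-0.41, 0, 0], "spin": 0, "gripper": 10}
    - {"slide": [-0.41, 0, 0], "spin": 0, "gripper": 10}

```text
time: 5.35
ee_pos: [0.583, 0.2189, 0.2141]
orientation: [[-0.749, -0.662, -0.001], [-0.662, 0.749, -0.0], [0.001, 0.0, -1.0]]
contact_force: [0.7, 0.1, -1.9]
gripper_width: 0.0171
grasp_force: 97.8
```

>>> drive_tool:
  commands:
    - {"slide": [0, 0, -0.03], "spin": 0, "gripper": 10}
    - {"slide": [0, 0, -0.06], "spin": 0, "gripper": 10}
    - {"slide": [0, 0, -0.09], "spin": 0, "gripper": 10}
    - {"slide": [0, 0, -0.12], "spin": 0, "gripper": 10}
    - {"slide": [0, 0, -0.14], "spin": 0, "gripper": 10}
    - {"slide": [0, 0, -0.14], "spin": 0, "gripper": 10}
    - {"slide": [0, 0, -0.14], "spin": 0, "gripper": 10}

```text
time: 5.93
ee_pos: [0.5833, 0.2189, 0.243]
orientation: [[-0.749, -0.662, 0.001], [-0.662, 0.749, 0.0], [-0.001, -0.001, -1.0]]
contact_force: [-0.1, -0.2, -2.0]
gripper_width: 0.0172
grasp_force: 97.8
```

```bash
cat > st.py <<'E'
from h import *
import sys
n=sys.argv[1]; p=[];f=[];t=[]
for i in range(6):
    d=grab("side" if len(sys.argv)<4 else sys.argv[3]); s=robot.sense(); p.append(s["ee_pos"]); f.append(s["contact_force"]);t.append(s["wrist_torque"])
print(np.round(np.mean(p,0),4),"F",np.round(np.mean(f,0),2),"M",np.round(np.mean(t,0),3),"R",np.round(s["orientation"],3).tolist(),s["gripper_width"],s["time"])
if n!="-":
    u0,u1,v0,v1=map(int,sys.argv[2].split(",")); c=d["image"][v0:v1,u0:u1]; k=min(800/(u1-u0),600/(v1-v0)); cv2.imwrite(f"pics/{n}.png",cv2.resize(c,None,fx=k,fy=k,interpolation=cv2.INTER_CUBIC))
E
python3 st.py in 205,345,90,220
```

```text
[0.5827 0.2188 0.2419] F [-0.09 -0.15 -1.79] M [-0.015  0.012  0.005] R [[-0.749, -0.662, -0.001], [-0.662, 0.749, -0.0], [0.001, 0.0, -1.0]] 0.017352690494550963 6.2333
```

View pics/in.png

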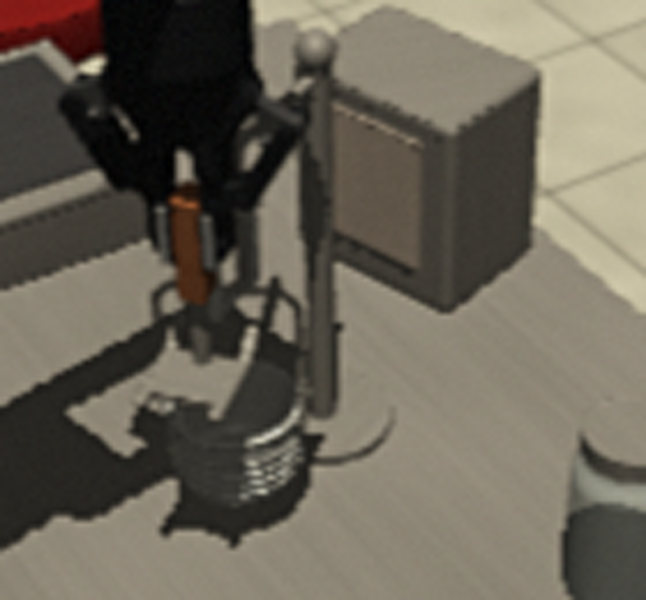

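The view shows the bail from (155,290) to (300,300), with the right prong passing under it to its tip at (275,285). I'll raise the fork until the pail's weight comes on.

>>> drive_tool:
  commands:
    - {"slide": [0, 0, -0.02], "spin": 0, "gripper": 10}
    - {"slide": [0, 0, -0.035], "spin": 0, "gripper": 10}
    - {"slide": [0, 0, -0.05], "spin": 0, "gripper": 10}
    - {"slide": [0, 0, -0.06], "spin": 0, "gripper": 10}
    - {"slide": [0, 0, -0.07], "spin": 0, "gripper": 10}
    - {"slide": [0, 0, -0.08], "spin": 0, "gripper": 10}
    - {"slide": [0, 0, -0.09], "spin": 0, "gripper": 10}
    - {"slide": [0, 0, -0.1], "spin": 0, "gripper": 10}
    - {"slide": [0, 0, -0.1], "spin": 0, "gripper": 10}
    - {"slide": [0, 0, -0.1], "spin": 0, "gripper": 10}

```text
time: 7.07
ee_pos: [0.583, 0.2189, 0.2623]
orientation: [[-0.749, -0.662, 0.0], [-0.662, 0.749, 0.0], [-0.0, -0.0, -1.0]]
contact_force: [0.2, -0.0, -4.0]
gripper_width: 0.0169
grasp_force: 97.5
```

```bash
python3 st.py -
```

```text
[0.5829 0.2189 0.2621] F [ 0.09  0.12 -4.46] M [-0.079  0.096  0.001] R [[-0.749, -0.662, -0.0], [-0.662, 0.749, -0.0], [0.0, 0.0, -1.0]] 0.016901295058322566 7.3667
```

>>> drive_tool:
  commands:
    - {"slide": [0, 0, -0.015], "spin": 0, "gripper": 10}
    - {"slide": [0, 0, -0.03], "spin": 0, "gripper": 10}
    - {"slide": [0, 0, -0.045], "spin": 0, "gripper": 10}
    - {"slide": [0, 0, -0.06], "spin": 0, "gripper": 10}
    - {"slide": [0, 0, -0.075], "spin": 0, "gripper": 10}
    - {"slide": [0, 0, -0.09], "spin": 0, "gripper": 10}
    - {"slide": [0, 0, -0.105], "spin": 0, "gripper": 10}
    - {"slide": [0, 0, -0.12], "spin": 0, "gripper": 10}
    - {"slide": [0, 0, -0.135], "spin": 0, "gripper": 10}
    - {"slide": [0, 0, -0.15], "spin": 0, "gripper": 10}
    - {"slide": [0, 0, -0.15], "spin": 0, "gripper": 10}

```text
time: 8.28
ee_pos: [0.5834, 0.219, 0.2933]
orientation: [[-0.749, -0.662, 0.002], [-0.662, 0.749, 0.0], [-0.001, -0.001, -1.0]]
contact_force: [1.2, -1.0, -3.5]
gripper_width: 0.017
grasp_force: 97.5
```

```bash
python3 st.py z1 205,345,80,210
python3 - <<'E'
from h import *
D=load("side");P=cloud(D);z=P[...,2]
# keeper column: heights of points along the keeper
th=np.radians(26.5);X=np.array([np.cos(th),np.sin(th)]);Y=np.array([-X[1],X[0]])
L=(P[...,:2]-[.615,.247])@np.stack([X,Y],1)
m=(abs(L[...,1])<.012)&(L[...,0]>-.03)&(L[...,0]<.035)&(z>.15)&(z<.25)
print(m.sum(),np.histogram(z[m],np.arange(.15,.252,.004))[0])
m=(L[...,0]>-.03)&(L[...,0]<.03)&(abs(L[...,1])>.015)&(abs(L[...,1])<.04)&(z>.195)&(z<.225)
print(m.sum(),np.median(z[m]) if m.any() else '')
E
```

```text
[0.583  0.2189 0.2922] F [ 0.06 -0.26 -3.91] M [-0.068  0.057  0.003] R [[-0.749, -0.662, -0.001], [-0.662, 0.749, -0.0], [0.001, 0.0, -1.0]] 0.01710880983450955 8.5833
197 [ 0  0  0  3  5  0  2  1  4  5 11  9  9 28 10 12  5  9  6 18 37  9  5  6
  3]
96 0.20450399353318172
```

View pics/z1.png

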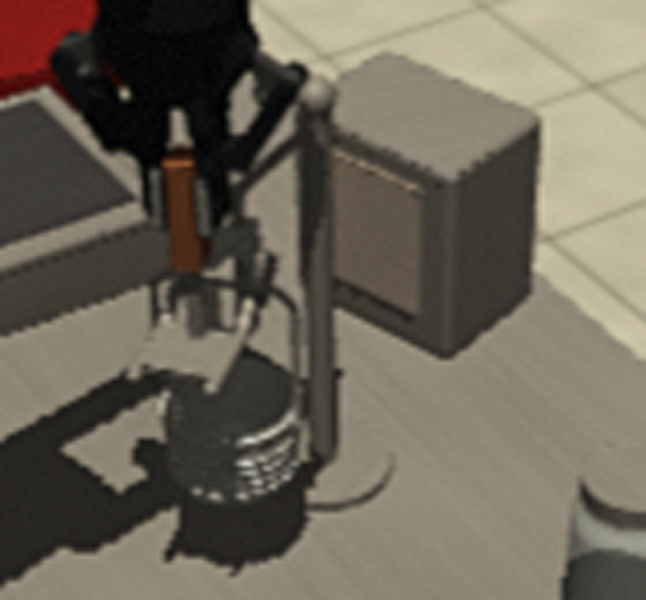

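The pail hangs in the fork's cradle: bail at (160–300,290), fork prong at (265,270). I'll keep raising it to feel for the guard.

>>> drive_tool:
  commands:
    - {"slide": [0, 0, -0.01], "spin": 0, "gripper": 10}
    - {"slide": [0, 0, -0.02], "spin": 0, "gripper": 10}
    - {"slide": [0, 0, -0.03], "spin": 0, "gripper": 10}
    - {"slide": [0, 0, -0.04], "spin": 0, "gripper": 10}
    - {"slide": [0, 0, -0.05], "spin": 0, "gripper": 10}
    - {"slide": [0, 0, -0.055], "spin": 0, "gripper": 10}
    - {"slide": [0, 0, -0.055], "spin": 0, "gripper": 10}

```text
time: 9.17
ee_pos: [0.5832, 0.2189, 0.3038]
orientation: [[-0.749, -0.662, 0.001], [-0.662, 0.749, 0.0], [-0.001, -0.0, -1.0]]
contact_force: [-0.2, 0.3, -3.6]
gripper_width: 0.0168
grasp_force: 97.5
```

```bash
python3 st.py -
```

```text
[0.583  0.2189 0.3032] F [ 0.36 -0.13 -4.2 ] M [-0.084  0.086 -0.005] R [[-0.749, -0.662, -0.0], [-0.662, 0.749, -0.0], [0.0, 0.0, -1.0]] 0.017097566560830956 9.4667
```

>>> drive_tool:
  commands:
    - {"slide": [0, 0, -0.005], "spin": 0, "gripper": 10}
    - {"slide": [0, 0, -0.01], "spin": 0, "gripper": 10}
    - {"slide": [0, 0, -0.015], "spin": 0, "gripper": 10}
    - {"slide": [0, 0, -0.02], "spin": 0, "gripper": 10}
    - {"slide": [0, 0, -0.02], "spin": 0, "gripper": 10}

```text
time: 9.88
ee_pos: [0.5832, 0.2189, 0.3077]
orientation: [[-0.749, -0.662, 0.001], [-0.662, 0.749, 0.0], [-0.001, -0.0, -1.0]]
contact_force: [0.2, 0.6, -4.2]
gripper_width: 0.0166
grasp_force: 97.5
```

```bash
python3 st.py -
```

```text
[0.583  0.2189 0.3073] F [ 0.3   0.44 -4.5 ] M [-0.071  0.106 -0.018] R [[-0.749, -0.662, -0.0], [-0.662, 0.749, -0.0], [0.0, 0.0, -1.0]] 0.017162668827183033 10.1833
```

>>> drive_tool:
  commands:
    - {"slide": [0, 0, -0.005], "spin": 0, "gripper": 10}
    - {"slide": [0, 0, -0.01], "spin": 0, "gripper": 10}
    - {"slide": [0, 0, -0.01], "spin": 0, "gripper": 10}

```text
time: 10.43
ee_pos: [0.5832, 0.2189, 0.3096]
orientation: [[-0.749, -0.662, 0.001], [-0.662, 0.749, 0.0], [-0.001, -0.0, -1.0]]
contact_force: [1.0, -0.3, -4.7]
gripper_width: 0.0169
grasp_force: 97.5
```

```bash
python3 st.py -
```

```text
[0.583  0.2189 0.3094] F [-0.26  0.14 -3.84] M [-0.068  0.082  0.018] R [[-0.749, -0.662, -0.0], [-0.662, 0.749, -0.0], [0.0, 0.0, -1.0]] 0.0171109820331686 10.7333
```

>>> drive_tool:
  commands:
    - {"slide": [0, 0, -0.005], "spin": 0, "gripper": 10}
    - {"slide": [0, 0, -0.01], "spin": 0, "gripper": 10}
    - {"slide": [0, 0, -0.01], "spin": 0, "gripper": 10}

```text
time: 10.98
ee_pos: [0.5831, 0.2189, 0.3116]
orientation: [[-0.749, -0.662, 0.0], [-0.662, 0.749, 0.0], [-0.0, -0.0, -1.0]]
contact_force: [0.3, -0.2, -4.3]
gripper_width: 0.0168
grasp_force: 97.5
```

```bash
python3 st.py -
```

```text
[0.583  0.2189 0.3114] F [ 0.26 -0.1  -4.22] M [-0.059  0.086 -0.008] R [[-0.749, -0.662, -0.0], [-0.662, 0.749, -0.0], [0.0, 0.0, -1.0]] 0.01688553969163404 11.2833
```

>>> drive_tool:
  commands:
    - {"slide": [0, 0, -0.005], "spin": 0, "gripper": 10}
    - {"slide": [0, 0, -0.0075], "spin": 0, "gripper": 10}
    - {"slide": [0, 0, -0.0075], "spin": 0, "gripper": 10}

```text
time: 11.53
ee_pos: [0.5829, 0.2188, 0.3127]
orientation: [[-0.749, -0.662, -0.0], [-0.662, 0.749, -0.0], [0.0, 0.0, -1.0]]
contact_force: [-0.4, -0.3, -4.9]
gripper_width: 0.017
grasp_force: 97.4
```

```bash
python3 st.py -
```

```text
[0.5829 0.2189 0.3126] F [-0.12  0.05 -4.69] M [-0.081  0.145 -0.007] R [[-0.749, -0.662, -0.0], [-0.662, 0.749, -0.0], [0.0, 0.0, -1.0]] 0.017083675264674664 11.8333
```

>>> drive_tool:
  commands:
    - {"slide": [0, 0, -0.005], "spin": 0, "gripper": 10}
    - {"slide": [0, 0, -0.005], "spin": 0, "gripper": 10}

```text
time: 12.0
ee_pos: [0.5829, 0.2189, 0.3137]
orientation: [[-0.749, -0.662, -0.0], [-0.662, 0.749, -0.0], [0.0, 0.0, -1.0]]
contact_force: [-0.1, -0.3, -5.4]
gripper_width: 0.0168
grasp_force: 97.4
```

```bash
python3 st.py -
```

```text
[0.5829 0.2189 0.3136] F [-0.15 -0.24 -5.48] M [-0.079  0.183 -0.011] R [[-0.749, -0.662, -0.0], [-0.662, 0.749, -0.0], [0.0, 0.0, -1.0]] 0.01708757461925765 12.3
```

>>> drive_tool:
  commands:
    - {"slide": [0, 0, -0.005], "spin": 0, "gripper": 10}
    - {"slide": [0, 0, -0.005], "spin": 0, "gripper": 10}

```text
time: 12.47
ee_pos: [0.5829, 0.2189, 0.3147]
orientation: [[-0.749, -0.662, -0.0], [-0.662, 0.749, -0.0], [0.0, 0.0, -1.0]]
contact_force: [-0.1, -0.6, -6.4]
gripper_width: 0.0172
grasp_force: 97.4
```

```bash
python3 st.py -
```

```text
[0.5829 0.2189 0.3146] F [-0.39  0.25 -6.68] M [-0.087  0.19   0.011] R [[-0.749, -0.662, -0.0], [-0.662, 0.749, -0.0], [0.0, 0.0, -1.0]] 0.016798626683975474 12.7667
```

Contact starts at about z = 0.3122, since the force then grows by 1 N per mm. The window's middle is 3.5 mm lower, at z ≈ 0.3087.

>>> drive_tool:
  commands:
    - {"slide": [0, 0, 0.01], "spin": 0, "gripper": 10}
    - {"slide": [0, 0, 0.02], "spin": 0, "gripper": 10}
    - {"slide": [0, 0, 0.0295], "spin": 0, "gripper": 10}
    - {"slide": [0, 0, 0.0295], "spin": 0, "gripper": 10}
    - {"slide": [0.01, 0.0025, 0.0295], "spin": 0, "gripper": 10}
    - {"slide": [0.02, 0.005, 0.0295], "spin": 0, "gripper": 10}
    - {"slide": [0.03, 0.008, 0.0295], "spin": 0, "gripper": 10}
    - {"slide": [0.04, 0.0105, 0.0295], "spin": 0, "gripper": 10}
    - {"slide": [0.05, 0.0133, 0.0295], "spin": 0, "gripper": 10}
    - {"slide": [0.06, 0.016, 0.0295], "spin": 0, "gripper": 10}
    - {"slide": [0.06, 0.016, 0.0295], "spin": 0, "gripper": 10}

```text
time: 13.68
ee_pos: [0.5715, 0.2131, 0.309]
orientation: [[-0.749, -0.662, -0.0], [-0.662, 0.749, -0.0], [0.0, 0.0, -1.0]]
contact_force: [0.0, -0.7, -4.5]
gripper_width: 0.0167
grasp_force: 97.5
```

```bash
python3 st.py -
```

```text
[0.5719 0.2133 0.3089] F [-0.12  0.28 -3.82] M [-0.093  0.097  0.012] R [[-0.749, -0.662, 0.0], [-0.662, 0.749, 0.0], [-0.0, -0.0, -1.0]] 0.01717243143929503 13.9833
```

>>> drive_tool:
  commands:
    - {"slide": [0.01, 0.0025, 0], "spin": 0, "gripper": 10}
    - {"slide": [0.02, 0.005, 0], "spin": 0, "gripper": 10}
    - {"slide": [0.03, 0.008, 0], "spin": 0, "gripper": 10}
    - {"slide": [0.04, 0.0105, 0], "spin": 0, "gripper": 10}
    - {"slide": [0.05, 0.0133, 0], "spin": 0, "gripper": 10}
    - {"slide": [0.05, 0.0133, 0], "spin": 0, "gripper": 10}

```text
time: 14.48
ee_pos: [0.5622, 0.2085, 0.3089]
orientation: [[-0.749, -0.662, -0.0], [-0.662, 0.749, -0.0], [0.0, 0.0, -1.0]]
contact_force: [0.0, 0.1, -4.2]
gripper_width: 0.017
grasp_force: 97.5
```

```bash
python3 st.py -
```

```text
[0.5626 0.2087 0.3089] F [ 0.03  0.24 -3.86] M [-0.053  0.081 -0.012] R [[-0.749, -0.662, 0.0], [-0.662, 0.749, 0.0], [-0.0, -0.0, -1.0]] 0.01698225576105477 14.7833
```

It is passing freely. I'll draw it on to 75 mm in all.

>>> drive_tool:
  commands:
    - {"slide": [0.015, 0.004, 0], "spin": 0, "gripper": 10}
    - {"slide": [0.035, 0.0095, 0], "spin": 0, "gripper": 10}
    - {"slide": [0.06, 0.016, 0], "spin": 0, "gripper": 10}
    - {"slide": [0.09, 0.024, 0], "spin": 0, "gripper": 10}
    - {"slide": [0.12, 0.032, 0], "spin": 0, "gripper": 10}
    - {"slide": [0.15, 0.04, 0], "spin": 0, "gripper": 10}
    - {"slide": [0.18, 0.048, 0], "spin": 0, "gripper": 10}
    - {"slide": [0.21, 0.056, 0], "spin": 0, "gripper": 10}
    - {"slide": [0.24, 0.064, 0], "spin": 0, "gripper": 10}
    - {"slide": [0.26, 0.07, 0], "spin": 0, "gripper": 10}
    - {"slide": [0.26, 0.07, 0], "spin": 0, "gripper": 10}
    - {"slide": [0.26, 0.07, 0], "spin": 0, "gripper": 10}

```text
time: 15.78
ee_pos: [0.5143, 0.1847, 0.309]
orientation: [[-0.749, -0.662, 0.0], [-0.662, 0.749, 0.0], [-0.0, -0.0, -1.0]]
contact_force: [0.9, 0.1, -4.8]
gripper_width: 0.0169
grasp_force: 97.6
```

```bash
python3 st.py out 195,335,85,215
```

```text
[0.5146 0.1848 0.3089] F [-0.01 -0.03 -3.88] M [-0.064  0.097 -0.012] R [[-0.749, -0.662, 0.0], [-0.662, 0.749, 0.0], [-0.0, 0.0, -1.0]] 0.016821359525629066 16.0833
```

View pics/out.png

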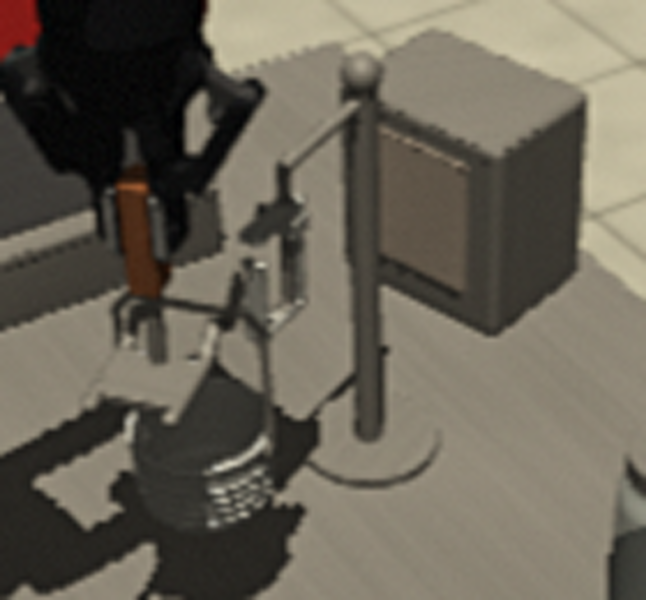

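The pail hangs on the fork at (205,450), clear of the keeper at (265,240). I'll back off a little more, raise it, and then carry it towards the plate.

>>> drive_tool:
  commands:
    - {"slide": [0.02, 0, -0.01], "spin": 0, "gripper": 10}
    - {"slide": [0.05, 0, -0.03], "spin": 0, "gripper": 10}
    - {"slide": [0.08, 0, -0.07], "spin": 0, "gripper": 10}
    - {"slide": [0.1, 0, -0.11], "spin": 0, "gripper": 10}
    - {"slide": [0.1, 0, -0.16], "spin": 0, "gripper": 10}
    - {"slide": [0.1, 0, -0.21], "spin": 0, "gripper": 10}
    - {"slide": [0.1, 0, -0.26], "spin": 0, "gripper": 10}
    - {"slide": [0.1, 0, -0.3], "spin": 0, "gripper": 10}
    - {"slide": [0.1, 0, -0.325], "spin": 0, "gripper": 10}
    - {"slide": [0.1, 0, -0.335], "spin": 0, "gripper": 10}
    - {"slide": [0.1, 0, -0.335], "spin": 0, "gripper": 10}

```text
time: 17.0
ee_pos: [0.4998, 0.1717, 0.3766]
orientation: [[-0.749, -0.662, 0.001], [-0.662, 0.749, 0.0], [-0.001, -0.001, -1.0]]
contact_force: [-0.0, -0.1, -3.3]
gripper_width: 0.0169
grasp_force: 97.6
```

>>> drive_tool:
  commands:
    - {"slide": [0.01, -0.012, 0], "spin": 0.01, "gripper": 10}
    - {"slide": [0.04, -0.05, 0], "spin": 0.03, "gripper": 10}
    - {"slide": [0.08, -0.1, 0], "spin": 0.065, "gripper": 10}
    - {"slide": [0.13, -0.16, 0], "spin": 0.105, "gripper": 10}
    - {"slide": [0.19, -0.23, 0], "spin": 0.15, "gripper": 10}
    - {"slide": [0.25, -0.3, 0], "spin": 0.2, "gripper": 10}
    - {"slide": [0.32, -0.385, 0], "spin": 0.25, "gripper": 10}
    - {"slide": [0.38, -0.46, 0], "spin": 0.3, "gripper": 10}
    - {"slide": [0.43, -0.52, 0], "spin": 0.34, "gripper": 10}
    - {"slide": [0.47, -0.57, 0], "spin": 0.37, "gripper": 10}
    - {"slide": [0.5, -0.605, 0], "spin": 0.39, "gripper": 10}
    - {"slide": [0.51, -0.617, 0], "spin": 0.4, "gripper": 10}

```text
time: 18.0
ee_pos: [0.5044, 0.0092, 0.3755]
orientation: [[-0.955, -0.296, -0.001], [-0.296, 0.955, -0.001], [0.001, -0.001, -1.0]]
contact_force: [1.0, 0.4, -4.6]
gripper_width: 0.0171
grasp_force: 97.6
```

>>> drive_tool:
  commands:
    - {"slide": [0.004, -0.015, 0], "spin": 0.01, "gripper": 10}
    - {"slide": [0.017, -0.06, 0], "spin": 0.03, "gripper": 10}
    - {"slide": [0.034, -0.12, 0], "spin": 0.065, "gripper": 10}
    - {"slide": [0.055, -0.2, 0], "spin": 0.105, "gripper": 10}
    - {"slide": [0.08, -0.285, 0], "spin": 0.15, "gripper": 10}
    - {"slide": [0.105, -0.375, 0], "spin": 0.2, "gripper": 10}
    - {"slide": [0.134, -0.48, 0], "spin": 0.25, "gripper": 10}
    - {"slide": [0.16, -0.57, 0], "spin": 0.3, "gripper": 10}
    - {"slide": [0.18, -0.645, 0], "spin": 0.34, "gripper": 10}
    - {"slide": [0.197, -0.705, 0], "spin": 0.37, "gripper": 10}
    - {"slide": [0.21, -0.75, 0], "spin": 0.39, "gripper": 10}
    - {"slide": [0.214, -0.766, 0], "spin": 0.4, "gripper": 10}

```text
time: 19.0
ee_pos: [0.5099, -0.149, 0.3758]
orientation: [[-0.993, 0.117, -0.0], [0.117, 0.993, -0.001], [0.0, -0.001, -1.0]]
contact_force: [-0.1, -0.5, -4.9]
gripper_width: 0.0167
grasp_force: 97.6
```

>>> drive_tool:
  commands:
    - {"slide": [-0.002, -0.015, 0], "spin": 0.01, "gripper": 10}
    - {"slide": [-0.009, -0.06, 0], "spin": 0.03, "gripper": 10}
    - {"slide": [-0.018, -0.12, 0], "spin": 0.065, "gripper": 10}
    - {"slide": [-0.03, -0.2, 0], "spin": 0.105, "gripper": 10}
    - {"slide": [-0.043, -0.29, 0], "spin": 0.15, "gripper": 10}
    - {"slide": [-0.057, -0.38, 0], "spin": 0.2, "gripper": 10}
    - {"slide": [-0.073, -0.49, 0], "spin": 0.25, "gripper": 10}
    - {"slide": [-0.087, -0.585, 0], "spin": 0.3, "gripper": 10}
    - {"slide": [-0.098, -0.66, 0], "spin": 0.34, "gripper": 10}
    - {"slide": [-0.107, -0.725, 0], "spin": 0.37, "gripper": 10}
    - {"slide": [-0.113, -0.77, 0], "spin": 0.39, "gripper": 10}
    - {"slide": [-0.116, -0.787, 0], "spin": 0.4, "gripper": 10}

```text
time: 20.0
ee_pos: [0.5149, -0.3079, 0.3756]
orientation: [[-0.86, 0.51, -0.0], [0.51, 0.86, -0.0], [0.0, -0.0, -1.0]]
contact_force: [-0.1, 0.0, -4.2]
gripper_width: 0.0168
grasp_force: 97.6
```

```bash
python3 st.py a 330,460,250,400
python3 - <<'E'
from h import *
t=grab("top")
R0=robot.sense(); e=R0["ee_pos"]
for nm in("side","top"):
    P=cloud(load(nm)); z=P[...,2]; c=e[:2]+.044*np.array([.857,-.515])
    r=np.hypot(P[...,0]-c[0],P[...,1]-c[1])
    for a,b in((.14,.2),(.193,.215)):
        q=P[(r<.05)&(z>a)&(z<b)]
        if len(q)>4: print(nm,a,len(q),"mec",cv2.minEnclosingCircle((q[:,:2]*1000).astype(np.float32)),"z",np.percentile(q[:,2],[2,98]))
    q=P[(np.hypot(P[...,0]-.551,P[...,1]+.332)<.06)&(z>.028)&(z<.045)]
    print("plate",len(q),cv2.minEnclosingCircle((q[:,:2]*1000).astype(np.float32)) if len(q) else '')
    q=P[(r<.06)&(z>.2)&(z<.31)]
E
```

```text
[ 0.5151 -0.3062  0.3758] F [ 0.54  0.39 -3.91] M [0.053 0.101 0.012] R [[-0.862, 0.507, 0.0], [0.507, 0.862, 0.0], [0.0, 0.0, -1.0]] 0.017044999765137334 20.3
side 0.14 1494 mec ((549.9049072265625, -330.3170471191406), 41.807044982910156) z [0.15207486 0.19842598]
side 0.193 472 mec ((549.8883666992188, -328.92144775390625), 44.24830627441406) z [0.1934348  0.21015755]
plate 1467 ((550.349853515625, -333.1401672363281), 45.862613677978516)
top 0.14 257 mec ((554.0217895507812, -319.52532958984375), 35.90561294555664) z [0.15024024 0.19780379]
top 0.193 62 mec ((559.416259765625, -311.1954345703125), 36.62687301635742) z [0.19366413 0.21060117]
plate 331 ((552.1085815429688, -331.5528869628906), 44.77033233642578)
```

View pics/a.png

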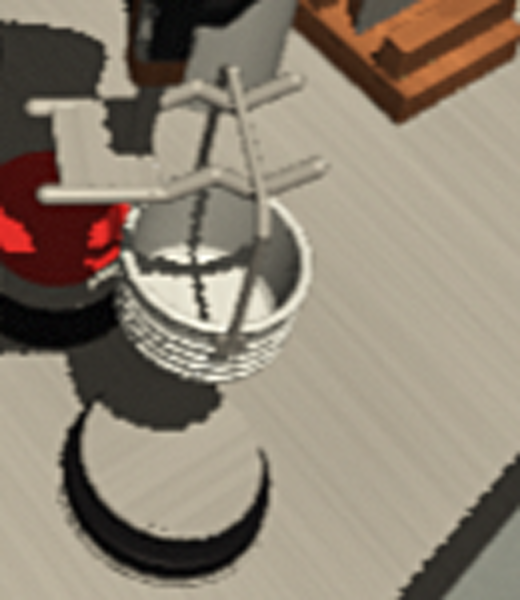

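The pail hangs level on the fork at (215,290), above the empty plate at (170,470). I'll correct the position by about 3.5 mm and lower it.

>>> drive_tool:
  commands:
    - {"slide": [-0.0045, -0.0175, 0.02], "spin": 0, "gripper": 10}
    - {"slide": [-0.0045, -0.0175, 0.06], "spin": 0, "gripper": 10}
    - {"slide": [-0.0045, -0.0175, 0.12], "spin": 0, "gripper": 10}
    - {"slide": [-0.0045, -0.0175, 0.19], "spin": 0, "gripper": 10}
    - {"slide": [-0.0045, -0.0175, 0.26], "spin": 0, "gripper": 10}
    - {"slide": [-0.0045, -0.0175, 0.33], "spin": 0, "gripper": 10}
    - {"slide": [-0.0045, -0.0175, 0.39], "spin": 0, "gripper": 10}
    - {"slide": [-0.0045, -0.0175, 0.44], "spin": 0, "gripper": 10}
    - {"slide": [-0.0045, -0.0175, 0.48], "spin": 0, "gripper": 10}
    - {"slide": [-0.0045, -0.0175, 0.5], "spin": 0, "gripper": 10}
    - {"slide": [-0.0045, -0.0175, 0.5], "spin": 0, "gripper": 10}

```text
time: 21.27
ee_pos: [0.5136, -0.3096, 0.2745]
orientation: [[-0.861, 0.508, -0.002], [0.508, 0.861, 0.001], [0.002, 0.0, -1.0]]
contact_force: [-0.1, 0.2, -4.4]
gripper_width: 0.0167
grasp_force: 97.7
```

```bash
python3 st.py -
python3 - <<'E'
from h import *
P=cloud(load("side")); z=P[...,2]
r=np.hypot(P[...,0]-.551,P[...,1]+.332)
q=P[(r<.05)&(z>.085)&(z<.115)]
print(cv2.minEnclosingCircle((q[:,:2]*1000).astype(np.float32)),np.percentile(q[:,2],[2,98]))
E
```

```text
[ 0.5144 -0.3103  0.2767] F [-0.29 -0.13 -3.93] M [0.05  0.088 0.016] R [[-0.861, 0.508, 0.002], [0.508, 0.861, -0.001], [-0.002, -0.0, -1.0]] 0.017339562669152358 21.5667
((549.8533325195312, -333.1998291015625), 43.720458984375) [0.08597654 0.10946334]
```

>>> drive_tool:
  commands:
    - {"slide": [0, 0, 0.015], "spin": 0, "gripper": 10}
    - {"slide": [0, 0, 0.03], "spin": 0, "gripper": 10}
    - {"slide": [0, 0, 0.04], "spin": 0, "gripper": 10}
    - {"slide": [0, 0, 0.05], "spin": 0, "gripper": 10}
    - {"slide": [0, 0, 0.06], "spin": 0, "gripper": 10}
    - {"slide": [0, 0, 0.067], "spin": 0, "gripper": 10}
    - {"slide": [0, 0, 0.074], "spin": 0, "gripper": 10}
    - {"slide": [0, 0, 0.081], "spin": 0, "gripper": 10}
    - {"slide": [0, 0, 0.088], "spin": 0, "gripper": 10}
    - {"slide": [0, 0, 0.095], "spin": 0, "gripper": 10}
    - {"slide": [0, 0, 0.102], "spin": 0, "gripper": 10}
    - {"slide": [0, 0, 0.109], "spin": 0, "gripper": 10}

```text
time: 22.57
ee_pos: [0.5143, -0.3102, 0.2544]
orientation: [[-0.861, 0.508, 0.001], [0.508, 0.861, -0.001], [-0.001, -0.0, -1.0]]
contact_force: [0.2, -0.2, -1.3]
gripper_width: 0.0166
grasp_force: 97.7
```

>>> drive_tool:
  commands:
    - {"slide": [0, 0, 0.007], "spin": 0, "gripper": 10}
    - {"slide": [0, 0, 0.014], "spin": 0, "gripper": 10}
    - {"slide": [0, 0, 0.021], "spin": 0, "gripper": 10}
    - {"slide": [0, 0, 0.028], "spin": 0, "gripper": 10}
    - {"slide": [0, 0, 0.035], "spin": 0, "gripper": 10}
    - {"slide": [0, 0, 0.042], "spin": 0, "gripper": 10}
    - {"slide": [0, 0, 0.049], "spin": 0, "gripper": 10}
    - {"slide": [0, 0, 0.049], "spin": 0, "gripper": 10}

```text
time: 23.23
ee_pos: [0.5138, -0.3098, 0.2438]
orientation: [[-0.861, 0.508, -0.001], [0.508, 0.861, 0.0], [0.001, 0.0, -1.0]]
contact_force: [0.3, -0.0, -2.1]
gripper_width: 0.0168
grasp_force: 97.7
```

```bash
python3 st.py -
python3 - <<'E'
from h import *
P=cloud(load("side")); z=P[...,2]
r=np.hypot(P[...,0]-.551,P[...,1]+.332)
q=P[(r<.05)&(z>.06)&(z<.1)]
print(cv2.minEnclosingCircle((q[:,:2]*1000).astype(np.float32)),np.histogram(q[:,2],np.arange(.06,.102,.003)))
E
```

```text
[ 0.514  -0.31    0.2443] F [ 0.31  0.15 -1.7 ] M [-0.025 -0.005  0.004] R [[-0.861, 0.508, 0.0], [0.508, 0.861, -0.0], [-0.0, -0.0, -1.0]] 0.017268866684076237 23.5333
((548.5778198242188, -333.2462463378906), 43.462589263916016) (array([ 54,  23,  50,  69,  56,  46,  46,  91, 155,  22,   6,   5,   4]), array([0.06 , 0.063, 0.066, 0.069, 0.072, 0.075, 0.078, 0.081, 0.084,
       0.087, 0.09 , 0.093, 0.096, 0.099]))
```

The pail rests freely on the plate. I'll lower the fork to about z = 0.222 and draw it straight out.

>>> drive_tool:
  commands:
    - {"slide": [0, 0, 0.02], "spin": 0, "gripper": 10}
    - {"slide": [0, 0, 0.05], "spin": 0, "gripper": 10}
    - {"slide": [0, 0, 0.08], "spin": 0, "gripper": 10}
    - {"slide": [0, 0, 0.11], "spin": 0, "gripper": 10}
    - {"slide": [0, 0, 0.11], "spin": 0, "gripper": 10}
    - {"slide": [0, 0, 0.11], "spin": 0, "gripper": 10}

```text
time: 24.03
ee_pos: [0.5135, -0.3096, 0.2211]
orientation: [[-0.861, 0.508, -0.002], [0.508, 0.861, 0.001], [0.002, 0.0, -1.0]]
contact_force: [-0.1, 0.2, -1.3]
gripper_width: 0.0165
grasp_force: 97.8
```

```bash
python3 st.py b 330,460,250,400
python3 - <<'E'
from h import *
P=cloud(load("side")); z=P[...,2]
X=np.array([.861,-.508]);Y=np.array([.508,.861]); L=(P[...,:2]-[.514,-.310])@np.stack([X,Y],1)
m=(abs(L[...,1])<.03)&(abs(L[...,1])>.012)&(L[...,0]>.03)&(L[...,0]<.06); q=np.c_[L[m],z[m]]
for a in(-1,1):
    s=q[(q[:,1]*a>0)&(q[:,2]>.1)]; print(a,len(s),np.histogram(s[:,2],np.arange(.1,.19,.006))[0])
E
```

```text
[ 0.5141 -0.3101  0.2225] F [-0.08 -0.06 -1.77] M [ 0.007 -0.009  0.002] R [[-0.861, 0.508, 0.001], [0.508, 0.861, -0.001], [-0.001, -0.0, -1.0]] 0.016951079282118673 24.3333
-1 125 [ 0  0  0  0  4 34 26  4  0  0  2 22  0  0]
1 102 [ 0  0  0  0 10 27 23  2  0  0  0  9  0  0]
```

View pics/b.png

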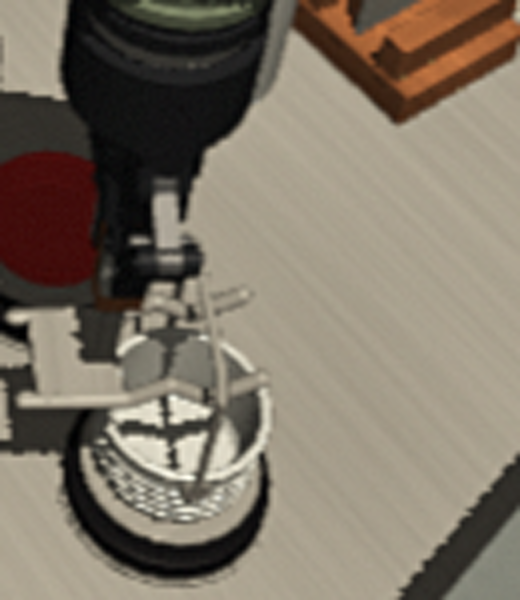

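The pail stands level in the middle of the plate at (185,430), and the prongs are about 20 mm below the bar. I'll draw the fork out.

>>> drive_tool:
  commands:
    - {"slide": [0.02, 0, 0], "spin": 0, "gripper": 10}
    - {"slide": [0.05, 0, 0], "spin": 0, "gripper": 10}
    - {"slide": [0.09, 0, 0], "spin": 0, "gripper": 10}
    - {"slide": [0.13, 0, 0], "spin": 0, "gripper": 10}
    - {"slide": [0.17, 0, 0], "spin": 0, "gripper": 10}
    - {"slide": [0.21, 0, 0], "spin": 0, "gripper": 10}
    - {"slide": [0.26, 0, 0], "spin": 0, "gripper": 10}
    - {"slide": [0.32, 0, 0], "spin": 0, "gripper": 10}
    - {"slide": [0.38, 0, 0], "spin": 0, "gripper": 10}
    - {"slide": [0.44, 0, 0], "spin": 0, "gripper": 10}
    - {"slide": [0.48, 0, 0], "spin": 0, "gripper": 10}
    - {"slide": [0.48, 0, 0], "spin": 0, "gripper": 10}

```text
time: 25.33
ee_pos: [0.4298, -0.2601, 0.2222]
orientation: [[-0.861, 0.508, -0.001], [0.508, 0.861, 0.001], [0.001, 0.0, -1.0]]
contact_force: [-0.4, 0.1, -1.9]
gripper_width: 0.017
grasp_force: 97.8
```

```bash
python3 st.py -
python3 - <<'E'
from h import *
P=cloud(load("side")); z=P[...,2]
r=np.hypot(P[...,0]-.551,P[...,1]+.332)
q=P[(r<.05)&(z>.076)&(z<.093)]; print(cv2.minEnclosingCircle((q[:,:2]*1000).astype(np.float32)),np.median(q[:,2]))
s=robot.sense();e=s["ee_pos"][:2];R=s["orientation"];g=np.array([.4565,.0487]);d=g-e;print(d,d@R[:2,0]/.2,d@R[:2,1]/.2)
E
```

```text
[ 0.4315 -0.2614  0.2225] F [ 0.06 -0.04 -1.57] M [-0.004  0.004 -0.024] R [[-0.861, 0.508, 0.0], [0.508, 0.861, -0.0], [-0.001, -0.0, -1.0]] 0.01698109514644449 25.6333
((548.1868896484375, -332.9584045410156), 43.843379974365234) 0.08407462328003479
[0.02471661 0.31026776] 0.6816578046093409 1.3990236748949565
```

>>> drive_tool:
  commands:
    - {"slide": [0.02, 0, -0.1], "spin": 0, "gripper": 10}
    - {"slide": [0.02, 0, -0.25], "spin": 0, "gripper": 10}
    - {"slide": [0.02, 0, -0.35], "spin": 0, "gripper": 10}
    - {"slide": [0.03, 0.05, -0.4], "spin": -0.03, "gripper": 10}
    - {"slide": [0.07, 0.15, -0.4], "spin": -0.09, "gripper": 10}
    - {"slide": [0.13, 0.27, -0.4], "spin": -0.16, "gripper": 10}
    - {"slide": [0.2, 0.4, -0.4], "spin": -0.23, "gripper": 10}
    - {"slide": [0.27, 0.55, -0.4], "spin": -0.3, "gripper": 10}
    - {"slide": [0.34, 0.7, -0.4], "spin": -0.38, "gripper": 10}
    - {"slide": [0.41, 0.84, -0.4], "spin": -0.46, "gripper": 10}
    - {"slide": [0.46, 0.95, -0.4], "spin": -0.54, "gripper": 10}
    - {"slide": [0.49, 1, -0.4], "spin": -0.59, "gripper": 10}

```text
time: 26.63
ee_pos: [0.4483, -0.0355, 0.3016]
orientation: [[-0.996, -0.093, -0.001], [-0.093, 0.996, 0.002], [0.001, 0.002, -1.0]]
contact_force: [0.4, -0.8, -1.7]
gripper_width: 0.0168
grasp_force: 98.0
```

```bash
python3 st.py -
python3 - <<'E'
from h import *
s=robot.sense();e=s["ee_pos"][:2];R=s["orientation"];g=np.array([.4565,.0487]);d=g-e;print(d,d@R[:2,0]/.2,d@R[:2,1]/.2)
E
```

```text
[ 0.4483 -0.0377  0.3017] F [ 0.16  0.59 -1.93] M [ 0.018  0.015 -0.006] R [[-0.996, -0.084, -0.001], [-0.084, 0.996, -0.0], [0.001, -0.0, -1.0]] 0.01710749052252993 26.9333
[0.00801932 0.08831062] -0.07700081787674724 0.43663227578816893
```

>>> drive_tool:
  commands:
    - {"slide": [-0.03, 0.15, 0], "spin": 0, "gripper": 10}
    - {"slide": [-0.06, 0.3, 0.05], "spin": 0, "gripper": 10}
    - {"slide": [-0.077, 0.437, 0.15], "spin": 0, "gripper": 10}
    - {"slide": [-0.077, 0.437, 0.28], "spin": 0, "gripper": 10}
    - {"slide": [-0.077, 0.437, 0.42], "spin": 0, "gripper": 10}
    - {"slide": [-0.077, 0.437, 0.56], "spin": 0, "gripper": 10}
    - {"slide": [-0.077, 0.437, 0.7], "spin": 0, "gripper": 10}
    - {"slide": [-0.077, 0.437, 0.8], "spin": 0, "gripper": 10}
    - {"slide": [-0.077, 0.437, 0.88], "spin": 0, "gripper": 10}
    - {"slide": [-0.077, 0.437, 0.93], "spin": 0, "gripper": 10}
    - {"slide": [-0.077, 0.437, 0.96], "spin": 0, "gripper": 10}
    - {"slide": [-0.077, 0.437, 0.96], "spin": 0, "gripper": 10}

```text
time: 27.93
ee_pos: [0.4559, 0.0487, 0.1093]
orientation: [[-0.997, -0.084, -0.002], [-0.084, 0.997, 0.0], [0.002, 0.0, -1.0]]
contact_force: [-1.0, -0.3, -1.5]
gripper_width: 0.0165
grasp_force: 98.5
```

```bash
python3 st.py -
```

```text
[0.4574 0.049  0.1112] F [ 0.17 -0.21 -1.57] M [ 0.001  0.029 -0.015] R [[-0.996, -0.085, 0.003], [-0.085, 0.996, -0.0], [-0.003, -0.0, -1.0]] 0.016852958782122777 28.2333
```

>>> drive_tool:
  commands:
    - {"slide": [0, 0, 0.01], "spin": 0, "gripper": 10}
    - {"slide": [0, 0, 0.018], "spin": 0, "gripper": 10}
    - {"slide": [0, 0, 0.024], "spin": 0, "gripper": 10}
    - {"slide": [0, 0, 0.03], "spin": 0, "gripper": 10}
    - {"slide": [0, 0, 0.03], "spin": 0, "gripper": 10}

```text
time: 28.65
ee_pos: [0.4561, 0.0493, 0.1039]
orientation: [[-0.996, -0.085, -0.001], [-0.085, 0.996, 0.0], [0.001, 0.0, -1.0]]
contact_force: [-0.9, -0.5, -1.8]
gripper_width: 0.0167
grasp_force: 98.5
```

```bash
python3 st.py -
```

```text
[0.4564 0.0493 0.1042] F [ 0.11 -0.32 -1.66] M [-0.031 -0.     0.004] R [[-0.996, -0.085, 0.0], [-0.085, 0.996, -0.0], [-0.0, -0.0, -1.0]] 0.01681863371883125 28.95
```

>>> drive_tool:
  commands:
    - {"slide": [0, 0, 0.004], "spin": 0, "gripper": 10}
    - {"slide": [0, 0, 0.008], "spin": 0, "gripper": 10}
    - {"slide": [0, 0, 0.012], "spin": 0, "gripper": 10}
    - {"slide": [0, 0, 0.012], "spin": 0, "gripper": 10}
    - {"slide": [0, 0, 0.012], "spin": 0, "gripper": 10}

```text
time: 29.37
ee_pos: [0.4567, 0.0492, 0.1027]
orientation: [[-0.996, -0.085, 0.0], [-0.085, 0.996, -0.0], [-0.0, -0.0, -1.0]]
contact_force: [-2.2, 0.6, 5.2]
gripper_width: 0.0171
grasp_force: 100.0
```

```bash
python3 st.py -
```

```text
[0.4567 0.0492 0.1027] F [-2.64 -0.3   5.42] M [0.077 0.47  0.013] R [[-0.996, -0.085, 0.0], [-0.085, 0.996, -0.0], [-0.0, -0.0, -1.0]] 0.01692243967744903 29.6667
```

Touchdown: the force is 5.4 N, just as when I first gripped it. I'll open slowly and lift away.

>>> drive_tool:
  commands:
    - {"slide": [0, 0, 0], "spin": 0, "gripper": 18}
    - {"slide": [0, 0, 0], "spin": 0, "gripper": 22}
    - {"slide": [0, 0, 0], "spin": 0, "gripper": 28}
    - {"slide": [0, 0, 0], "spin": 0, "gripper": 35}
    - {"slide": [0, 0, 0], "spin": 0, "gripper": 45}
    - {"slide": [0, 0, 0], "spin": 0, "gripper": 50}
    - {"slide": [0, 0, 0], "spin": 0, "gripper": 50}
    - {"slide": [0, 0, -0.05], "spin": 0, "gripper": 50}
    - {"slide": [0, 0, -0.2], "spin": 0, "gripper": 50}
    - {"slide": [0, 0, -0.4], "spin": 0, "gripper": 50}
    - {"slide": [0, 0, -0.6], "spin": 0, "gripper": 50}
    - {"slide": [0, 0, -0.8], "spin": 0, "gripper": 50}
  force: 20

```text
time: 30.67
ee_pos: [0.4559, 0.0493, 0.2642]
orientation: [[-0.996, -0.085, -0.0], [-0.085, 0.996, 0.0], [0.0, 0.0, -1.0]]
contact_force: [-0.1, 0.2, -0.4]
gripper_width: 0.05
grasp_force: 0.0
```

```bash
python3 st.py end 180,500,180,400
python3 - <<'E'
from h import *
P=cloud(load("side")); z=P[...,2]
r=np.hypot(P[...,0]-.551,P[...,1]+.332)
q=P[(r<.05)&(z>.074)&(z<.093)]; print(cv2.minEnclosingCircle((q[:,:2]*1000).astype(np.float32)),np.median(q[:,2]))
q=P[(np.hypot(P[...,0]-.4565,P[...,1]-.048)<.03)&(z>.11)&(z<.13)]; print("handle",len(q),q.mean(0) if len(q) else '')
E
```

```text
[0.4585 0.0491 0.2666] F [0.89 0.01 0.68] M [-0.015 -0.033  0.008] R [[-0.996, -0.085, -0.002], [-0.085, 0.996, 0.0], [0.002, 0.0, -1.0]] 0.04986572940896134 30.9667
((549.941650390625, -333.860595703125), 43.7397346496582) 0.08386183232798927
handle 86 [0.45523629 0.04663144 0.11952907]
```

View pics/end.png

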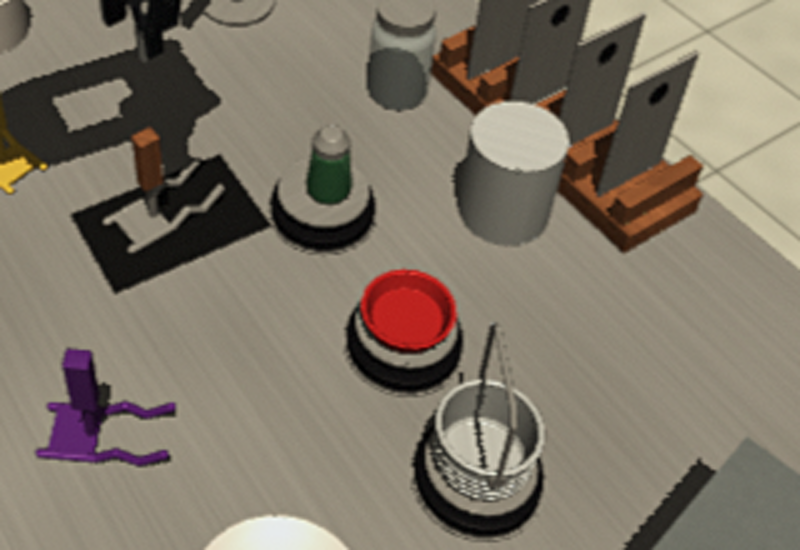

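The pail stands upright and centred on its plate at (485,450), and the fork stands upright on the mat at (150,210). Nothing else has moved, so I'm handing the job in.

```bash
python3 -c "
from bench import robot
print(robot.close_job())"
```

```text
the job is handed in; nothing more can be done
None
```

I handed the job in at about 31 s of the 72 s allowed: in the last pictures the pail stands upright and centred (within about 3 mm) on the empty plate, pressing it down about 6 mm, and the fork stands upright on its mat; no verdict came back.

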